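# Roll a gas canister under the manifold and lock it

### The arm

A 7-joint arm with a two-finger parallel gripper is mounted at the origin on the work surface. World frame = base frame: x ahead of the robot, y to its left, z up, the work surface at z = 0. Lengths are in m, angles in degrees, forces in N, time in s.
With the tool pointing down it reaches from about 0.425 to 0.875 m from the base axis. Payload 4.7 kg.
Tool frame: the origin (TCP) lies midway between the tips of the shut fingers; the grasp point (between the pads) lies env.grip_point_offset behind it (env.grip_point_offset is the distance from the TCP to the grasp point, in m); z points along the fingers, y is the line along which they close (so a half turn about z gives the same grasp; the last joint's range is limited). The gripper opens to 87 mm and grips with 3 to 60 N. Pads are 19 mm wide; open, the fingers measure 117 mm over their backs; the gripper's body (75 mm by 190 mm) begins 51 mm behind the grasp point.
Start: joints at [-67.718, 18.392, -4.016, 83.108, 1.295, 78.541, -3.26], TCP at [0.238, 0.605, 0.223] pointing down, gripper open.
Joint ranges: [-163.93, 163.93], [-17.29, 119.83], [-79.2, 71.16], [3.27, 140.29], [-89.18, 269.18], [5.43, 117.66], [-154.24, 154.24]. Speed limits (degrees/s): [147.25, 147.25, 180, 180, 180, 180, 180].

### API

Orientations are given as [roll, pitch, yaw] about the fixed x, y, z axes, in that order (R = Rz(yaw) Ry(pitch) Rx(roll)).
In Python, from cell import env gives the robot as it stands.
- The arm moves only by the shell command python3 -m creep 'ROWS' [FORCE]. ROWS is a JSON object of lists of equal length, an entry for each row: "translation": the shift along the tool's x, y, z in units of 0.08 m (1.0 is 0.08 m), a list of three; "turn": the turn, a rotation vector about the tool's x, y, z in units of 180 degrees (1.0 is 180 degrees), a list of three; "grip": the opening, from 0 (shut) to 1 (fully open). In form: {"translation": [[x, y, z], ...], "turn": [[ax, ay, az], ...], "grip": [grip, ...]}. A call has 1 to 5 rows; each row shifts and turns the commanded pose from where the row before left it, along the tool's axes as they then stand; what a row does not reach is not made up. A row lasts 1/8 s, in which the tool goes at most 62.5 mm and 10.7 degrees, less where a joint would pass 70% of its speed; a pose out of reach is approached as far as the arm can. A call with a number of a shift or a turn outside -1 to 1 is refused whole. A call with a gripper value outside its range is refused whole. The fingers move at their own pace and stop on an object; FORCE is the grip in N (left out, the last holds). Time passes only in rows, so rows that do not move let the fingers close. It gives the time, the measured TCP pose, the force, the opening and the grip force at its end, in the units of the state.
- env.get_obs(): the state, without advancing time (a new reading comes with each control period).
- env.read_camera(name): name is "side" or "top"; returns a dict with "frame" (480x640x3 uint8, red, green, blue), "z_map" (480x640 float32, m along the optical axis (not along the pixel's ray), 0 where there is no reading), "K" (3x3 intrinsics, pixels), "rvec" (rotation vector, rad) and "tvec" (3), from world to camera coordinates, as OpenCV has them. Camera axes: x right, y down, z forward; pixel columns grow to the right and rows downward; lengths in m; the calibration is good to about 2 mm. A picture is of the moment at which its call begins.
- env.sign_off(): hands the job in; it is judged then, once.
The state is a dict: "time_s": time; "qpos": joint angles; "joint_velocities": joint speeds; "effort": joint torques, N m; "tool_pos": TCP position; "tool_rot": TCP orientation; "force": force on the tool from outside, world axes, zero at the start; "wrist_torque": the same for the moment, N m; "grip_width": finger opening in m; "grasp_force": force on a finger pad.
Only numpy, scipy, OpenCV 4.12 (cv2) and the standard library are available. Lean on these libraries where they do the work, as an engineer would, in place of code of your own. Each camera call takes 0.05 s, during which the arm holds its last target. There are 200 camera calls.

### The job

Roll the lying gas canister along the bench, pushing gently and only on its top, never on its side and without lifting it, until it lies still, centred over the white tape line under the gas manifold. Let go of it, then turn the knurled nut clockwise until it stops tight, so that the keeper bar closes over the canister's neck. Leave the canister on its line, and do not disturb the other things on the bench.

Things in the scene. Friction and masses are not known exactly. Their poses are not given: they have to be found in the camera images.
- canister: Aluminium gas canister, paper label, lying on the bench: body 90 mm in diameter (too wide to grasp), 190 mm long, brass neck 24 mm thick, 45 mm long at one end; 0.5-0.9 kg. Origin on the axis at mid-body, 45 mm up; its y runs along the axis to the neck; z is up at the start. Rolls without slipping, runs on a few cm if pushed fast; its axis moves half as far as a fingertip pressed on its top.
- dock: Fixed docking place; origin on the bench at the middle of the white tape line (6 mm wide, 300 mm long, along dock y). Dock x points away from the robot, the way the canister must roll; z up. The canister starts 85 to 130 mm on the -x side, parallel to the line within 3 degrees.
- manifold (a point): Middle of the underside of the gas manifold, a steel bar fixed over the tape line, axes as the dock's, 205 mm over the bench, 15 mm to dock +x of the line. Bar 50 mm along x, 370 mm along y, 30 mm high; gauges on it up to 77 mm above this point. Its posts, 20 mm thick, stand 20 mm to +x and 170 mm to either side of this point, on feet 60 mm by 40 mm.
- nut_grip (a point): Point on the axis of the knurled nut at a good gripping height, about 93 mm over the bench. Nut: upright steel cylinder, 40 mm in diameter, 34 mm high, on a stud beyond the neck's end of the line; its top is 12 mm above this point. Under it, its top 24 mm below this point, lies the keeper bar, 24 mm wide, which reaches over where the neck comes to lie. Any grip direction will do.
- nut (a joint): Turn of the knurled nut, rad: grows clockwise seen from above; stops tight at 3.0. Starts between 0.4 and 1.0, stays where left, takes about 0.06 N m to turn, and goes down with the keeper bar 1.2 mm per rad.

How it is judged:
By the outcome, as a careful person would: the job done as asked, in the order asked, and still so for the second after the job is handed in, with the robot touching nothing.
It also fails if it takes over 72 s, if anything falls off the work surface, if the arm or the gripper's body presses on something with over 40 N, if the wrist force passes 120 N, or if a joint passes its speed limit or range.

## Working session

There is one attempt and no reset: what is moved stays moved. The work goes in short steps, Python scripts to look and compute and a shell command to move; the robot and the scene stay as the last step left them, time stands still between calls to the robot, and variables do not carry over. Pictures are saved under pics/ and viewed, at most 10 in all, crops included, and the job is handed in when it is done.

```bash
mkdir -p pics; ls; python3 - <<'E'
from cell import env
import cv2,numpy as np
print(env.get_obs(), env.grip_point_offset)
for n in("top","side"):
    d=env.read_camera(n); cv2.imwrite(f"pics/{n}0.png",d["frame"][:,:,::-1]); np.savez(f"pics/{n}0.npz",**d)
    R=cv2.Rodrigues(d["rvec"])[0]; print(n,-R.T@d["tvec"].ravel(),R[2],d["K"].tolist())
E
```

```text
pics
{'time_s': 0.0, 'qpos': array([-67.71870307,  18.43639049,  -4.01534369,  83.17497692,
         1.29662896,  78.53998482,  -3.25827319]), 'joint_velocities': array([ 0.02383625, -0.03128788, -0.01295273, -0.05572126,  0.00662492,
       -0.01626978,  0.02235948]), 'effort': array([ 1.96997112e-04, -4.91288352e+01, -4.03869404e-01, -3.12519729e+01,
       -6.39267638e-02,  4.39667038e-02,  1.72308191e-04]), 'tool_pos': array([0.23780345, 0.60434863, 0.22149109]), 'tool_rot': array([-1.79893980e+02,  7.40879672e-03,  1.58530335e+02]), 'force': array([-0.27865513, -0.15167562, -0.63838747]), 'wrist_torque': array([-0.00902706, -0.00057363, -0.00671999]), 'grasp_force': 0.0, 'grip_width': 0.08677241285657343} 0.0187
top [0.4663967  0.0315887  0.95967185] [ 0.14197948  0.00518974 -0.989856  ] [[585.7283091201439, 0.0, 313.00552870996563], [0.0, 585.7283091201439, 252.64903196190667], [0.0, 0.0, 1.0]]
side [0.09900966 0.56946908 0.60034816] [ 0.55042764 -0.61224108 -0.56761806] [[573.9807408025326, 0.0, 319.4626280518069], [0.0, 573.9807408025326, 245.9291904916665], [0.0, 0.0, 1.0]]
```

View pics/top0.png

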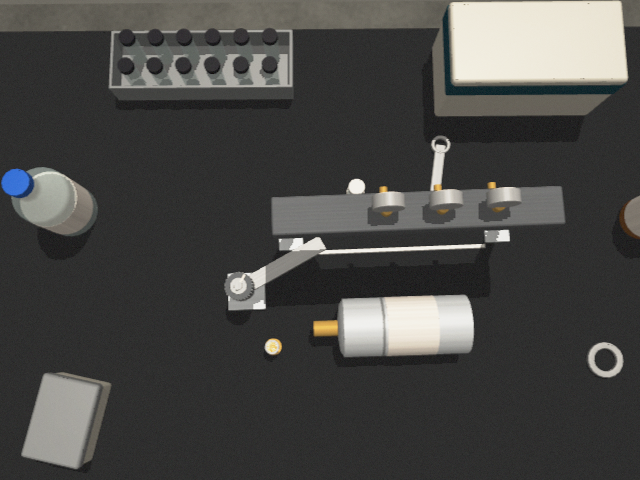

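View pics/side0.png

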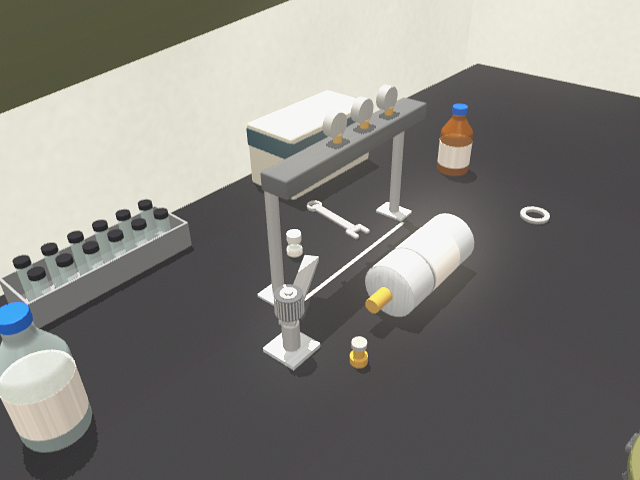

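Top view: the canister spans (338–473, 295–357), with its neck at (314–338, 328) pointing to +y. The tape runs (325,251)–(483,246), the nut is at (240,286), the keeper tip at (322,243) and the manifold bar at (272–564, 187–235). A loose brass fitting stands at (273,347). The side view shows the nut at (289,302), with its stud base near (290,348).

```bash
cat >h.py <<'E'
import numpy as np,cv2
from scipy.optimize import least_squares
def grab(n):
    from cell import env
    return env.read_camera(n)
def pose(d):
    R=cv2.Rodrigues(np.asarray(d["rvec"]))[0]; return R,-R.T@np.asarray(d["tvec"]).ravel()
def cloud(d):
    R,c=pose(d); K=d["K"]; v,u=np.mgrid[0:480,0:640]; z=d["z_map"]
    P=np.stack([(u-K[0,2])/K[0,0]*z,(v-K[1,2])/K[1,1]*z,z],-1); W=P@R+c; W[z==0]=np.nan; return W
def ray(d,u,v):
    R,c=pose(d); K=d["K"]; return c,R.T@np.array([(u-K[0,2])/K[0,0],(v-K[1,2])/K[1,1],1])
def onz(d,u,v,h):
    c,r=ray(d,u,v); return c+r*(h-c[2])/r[2]
def tri(d1,p1,d2,p2):
    c1,r1=ray(d1,*p1);c2,r2=ray(d2,*p2)
    t=np.linalg.lstsq(np.stack([r1,-r2],1),c2-c1,rcond=None)[0]; a=c1+t[0]*r1;b=c2+t[1]*r2
    return (a+b)/2,np.linalg.norm(a-b)
def cyl(W,xy0,yr,r=.045):   # axis x=a+b*(y-ym), z=h ; free h
    m=(W[...,2]>.055)&(W[...,2]<.1)&(abs(W[...,0]-xy0)<.06)&(W[...,1]>yr[0])&(W[...,1]<yr[1]); P=W[m]; ym=np.mean(yr)
    f=lambda q:np.hypot((P[:,0]-q[0]-q[1]*(P[:,1]-ym))/np.hypot(1,q[1]),P[:,2]-q[2])-r
    s=least_squares(f,[xy0,0,.045],loss="soft_l1",f_scale=.002); return s.x,ym,len(P),np.sqrt(np.mean(s.fun**2))
E
python3 - <<'E'
from h import *
t=dict(np.load("pics/top0.npz"));s=dict(np.load("pics/side0.npz"));W=cloud(t);S=cloud(s)
hsv=cv2.cvtColor(t["frame"],cv2.COLOR_RGB2HSV)
# tape
tp=[]
for u in range(330,480,3):
    col=t["frame"][238:258,u].astype(float).mean(1); w=np.clip(col-110,0,None)
    if w.sum()>0: tp.append(onz(t,u,238+(w*np.arange(20)).sum()/w.sum(),0))
tp=np.array(tp); p=np.polyfit(tp[:,1],tp[:,0],1); r=tp[:,0]-np.polyval(p,tp[:,1]); print("tape",p,"rms",r.std(),len(tp))
# bar top
m=(W[...,2]>.225)&(W[...,2]<.245); m[:150]=0;m[260:]=0
B=W[m]; print("bar",np.nanmedian(B[:,2]),np.percentile(B,[1,99],0)); 
(c,sz,a)=cv2.minAreaRect(B[:,:2].astype(np.float32)*1000); print(c,sz,a)
# nut
for n,w,uv in(("top",W,(240,286)),("side",S,(289,300))):
    q=w[uv[1]-25:uv[1]+25,uv[0]-25:uv[0]+25].reshape(-1,3); q=q[(q[:,2]>.096)&(q[:,2]<.112)]
    print("nuttop",n,len(q),np.median(q,0),(np.percentile(q,2,0)+np.percentile(q,98,0))/2,np.ptp(q,0))
# stud-tip/top centre triangulated
print(tri(t,(239,285),s,(289,292)))
q=W[295:358,335:475]; print("can extents",np.percentile(q[q[...,2]>.03],[.5,99.5],0))
b=W[310:345,310:475]; 
x0=np.nanmedian(W[300:350,345:465,0][W[300:350,345:465,2]>.08]); print(x0)
Y=q[q[...,2]>.05][:,1]; y0,y1=Y.min(),Y.max(); print(y0,y1)
print(cyl(W,x0,(y0+.01,y1-.015))); print("side",cyl(S,x0,(y0+.01,y1-.015)))
n=W[318:338,316:334].reshape(-1,3); n=n[n[:,2]>.04]; print("neck",np.median(n,0),n[:,2].max(),n[:,1].max())
for nm,(u,v) in dict(keeptip=(322,243),fit=(273,347),foot=(292,244)).items(): print(nm,np.nanmedian(W[v-1:v+2,u-1:u+2].reshape(-1,3),0))
E
```

```text
tape [-0.03484919  0.60630803] rms 8.700870711935464e-05 50
bar 0.23597404092232133 [[ 0.5949817  -0.27735922  0.22636615]
 [ 0.65311525  0.08430559  0.23916739]]
(628.8213500976562, -96.59925842285156) (60.35663986206055, 369.6262512207031) 1.9299676418304443
nuttop top 623 [0.54015628 0.14412637 0.10679328] [0.54094738 0.1446667  0.10537063] [0.04095822 0.04069284 0.01583852]
nuttop side 585 [0.53409722 0.15092888 0.10477419] [0.53688179 0.14838448 0.10322755] [0.04176851 0.04143979 0.01433014]
(array([0.54093133, 0.14405043, 0.10318117]), np.float64(0.002488579775560616))
can extents [[ 4.38306048e-01 -1.98381550e-01  4.90523352e-02]
 [ 5.28301296e-01  1.66731492e-04  9.37350840e-02]]
0.482849961192775
-0.2005952527402222 0.0033762371327026794
(array([ 0.48332765, -0.02865361,  0.04601438]), np.float64(-0.10110950780375975), 6979, np.float64(0.0012546515812329293))
side (array([ 0.48060781, -0.02665523,  0.04420959]), np.float64(-0.10110950780375975), 3624, np.float64(0.0009332586649752971))
neck [0.47943901 0.01852911 0.05598508] 0.061610334044832626 0.032342999328794815
keeptip [0.60878757 0.02233556 0.06888132]
fit [0.45083332 0.09924552 0.03871467]
foot [0.61767825 0.07113816 0.00664686]
```

Checks hold: tape-line fit rms 0.1 mm, bar length 370 mm, canister axis height 45 mm, canister 127 mm before the line and within 0.4° of parallel, nut top 0.104 m. Moving over.

```bash
python3 -m creep '{"translation":[[0,0,0],[0,0,0],[0,0,0]],"turn":[[0,0,-0.0435],[0,0,-0.0435],[0,0,-0.0435]],"grip":[1,1,1]}'
python3 -m creep '{"translation":[[-0.19,-0.68,0],[-0.19,-0.68,0],[-0.19,-0.68,0],[-0.19,-0.68,0],[-0.19,-0.68,0]],"turn":[[0,0,0],[0,0,0],[0,0,0],[0,0,0],[0,0,0]],"grip":[1,1,1,1,1]}'
python3 -m creep '{"translation":[[-0.19,-0.68,0],[-0.19,-0.68,0],[-0.19,-0.68,0],[-0.19,-0.68,0],[-0.19,-0.68,0]],"turn":[[0,0,0],[0,0,0],[0,0,0],[0,0,0],[0,0,0]],"grip":[1,1,1,1,1]}'
```

```text
time_s: 0.48
tool_pos: [0.2379, 0.6046, 0.2219]
tool_rot: [-179.9, -0.0, -177.7]
force: [0.4, 0.2, -0.7]
grip_width: 0.0872
grasp_force: 0.0
time_s: 1.1
tool_pos: [0.3238, 0.3337, 0.2223]
tool_rot: [-180.0, -0.0, -178.0]
force: [1.1, 0.2, 0.4]
grip_width: 0.0869
grasp_force: 0.0
time_s: 1.72
tool_pos: [0.4091, 0.0647, 0.2224]
tool_rot: [180.0, 0.0, -178.0]
force: [0.4, -0.1, 0.1]
grip_width: 0.0868
grasp_force: 0.0
```

```bash
python3 -m creep '{"translation":[[-0.23,-0.69,0],[-0.23,-0.69,0],[-0.23,-0.69,0]],"turn":[[0,0,0],[0,0,0],[0,0,0]],"grip":[1,1,1]}'
python3 -m creep '{"translation":[[0,0,0],[0,0,0],[0,0,0],[0,0,0],[0,0,0]],"turn":[[0,-0.0444,0],[0,-0.0444,0],[0,-0.0444,0],[0,-0.0444,0],[0,-0.0444,0]],"grip":[1,1,1,1,1]}'; python3 -c "
from cell import env;o=env.get_obs();print(o['qpos'],o['effort'])"
```

```text
time_s: 2.1
tool_pos: [0.4702, -0.0987, 0.2225]
tool_rot: [180.0, 0.0, -178.0]
force: [1.0, 0.9, 0.7]
grip_width: 0.087
grasp_force: 0.0
time_s: 2.72
tool_pos: [0.5063, -0.1038, 0.1926]
tool_rot: [176.9, 31.4, -178.7]
force: [0.3, -0.0, -0.2]
grip_width: 0.0873
grasp_force: 0.0
[ 14.83483729 -17.25150149   2.41695256 128.86506605 -18.3647167
  40.7481341  120.52747235] [-2.27149464e+00 -1.62216890e+01  1.18240723e-02 -3.45278370e+01
  6.14008661e-01 -7.51135256e-01 -1.50716431e+00]
```

```bash
python3 -m creep '{"translation":[[0,0,0],[0,0,0],[0,0,0]],"turn":[[0,0.0444,0],[0,0.0444,0],[0,0,0]],"grip":[1,1,1]}'; python3 -c "
from cell import env;o=env.get_obs();print(o['qpos'],o['tool_rot'])"
```

```text
time_s: 3.1
tool_pos: [0.5074, -0.1025, 0.1926]
tool_rot: [177.1, 15.2, -177.7]
force: [0.3, 0.2, 0.4]
grip_width: 0.0871
grasp_force: 0.0
[ 15.97533228  -6.79133204  -2.46463106 115.66729693  -8.47951401
  57.51944039 109.92804286] [ 177.14568475   15.19051308 -177.65152157]
```

```bash
python3 -m creep '{"translation":[[0,0,0],[0.32,0,0.45],[0.32,0,0.45],[0,0,0]],"turn":[[0.016,0,0],[0,0,0],[0,0,0],[0,0,0]],"grip":[1,1,1,1]}'; python3 -c "
from cell import env;o=env.get_obs();print(o['qpos'],o['tool_rot'])"
```

```text
time_s: 3.6
tool_pos: [0.4705, -0.1034, 0.1058]
tool_rot: [179.9, 14.8, -177.8]
force: [0.6, -0.9, 0.0]
grip_width: 0.0865
grasp_force: 0.0
[ 15.79010316  -6.80085044  -3.51139454 126.17179184  -5.75815828
  46.44297576 107.90132954] [ 179.89118193   14.78809442 -177.81492313]
```

```bash
python3 -m creep '{"translation":[[-0.057,0,0.171],[0,0,0]],"turn":[[0,0,0],[0,0,0]],"grip":[1,1]}'
for i in 1 2 3; do python3 -m creep '{"translation":[[0.0033,0,0.012],[0,0,0]],"turn":[[0,0,0],[0,0,0]],"grip":[1,1]}' | grep -E 'pos|force'; done
```

```text
time_s: 3.85
tool_pos: [0.4848, -0.1037, 0.0986]
tool_rot: [-180.0, 15.3, -177.7]
force: [-0.2, -0.2, -0.2]
grip_width: 0.0872
grasp_force: 0.0
tool_pos: [0.4836, -0.1038, 0.0972]
force: [-0.7, 0.3, -0.2]
grasp_force: 0.0
tool_pos: [0.483, -0.1037, 0.0956]
force: [0.4, 0.0, -1.3]
grasp_force: 0.0
tool_pos: [0.4829, -0.1037, 0.0945]
force: [0.4, -1.0, -0.2]
grasp_force: 0.0
```

```bash
python3 -m creep '{"translation":[[0.082,0,0.01],[0,0,0]],"turn":[[0,0,0],[0,0,0]],"grip":[1,1]}' | grep -E 'pos|force'
for i in 1 2 3; do python3 -m creep '{"translation":[[0.0033,0,0.012],[0,0,0]],"turn":[[0,0,0],[0,0,0]],"grip":[1,1]}' | grep -E 'pos|force:'; done
```

```text
tool_pos: [0.4761, -0.104, 0.0916]
force: [0.7, -0.4, 0.6]
grasp_force: 0.0
tool_pos: [0.477, -0.104, 0.0911]
force: [-0.3, 0.6, 0.1]
grasp_force: 0.0
tool_pos: [0.4777, -0.104, 0.0908]
force: [-0.4, 0.4, 3.4]
grasp_force: 1.8
tool_pos: [0.4786, -0.104, 0.0908]
force: [-1.9, 0.9, 8.0]
grasp_force: 3.9
```

```bash
python3 -m creep '{"translation":[[-0.05,0,0.004],[-0.05,0,0.0075],[-0.0495,0,0.0087],[-0.049,0,0.0098]],"turn":[[0,0,0],[0,0,0],[0,0,0],[0,0,0]],"grip":[1,1,1,1]}' | grep -E 'pos|rot|force:'
cat >look.py <<'E'
import sys
from h import *
t=grab("top"); W=cloud(t); x0=float(sys.argv[1])
q,ym,n,r=cyl(W,x0,(-.185,-.02)); tape=np.polyval([-.03484919,.60630803],ym)
print("axis",q,"gap mm",(q[0]-tape)*1e3,"yaw diff deg",np.degrees(q[1]+.03485),n,r)
if len(sys.argv)>2: cv2.imwrite("pics/"+sys.argv[2],t["frame"][:,:,::-1])
E
python3 look.py .49
```

```text
tool_pos: [0.4943, -0.1035, 0.0922]
tool_rot: [-179.9, 15.3, -177.7]
force: [-1.3, 0.4, 4.7]
grasp_force: 2.8
axis [ 0.49191211 -0.02834722  0.0462051 ] gap mm -117.96796395963 yaw diff deg 0.3725816700962573 2241 0.0011263910495940646
```

```bash
python3 -m creep '{"translation":[[-0.049,0,0.0098],[-0.049,0,0.0108],[-0.0485,0,0.0118],[-0.0483,0,0.013],[-0.048,0,0.0142]],"turn":[[0,0,0],[0,0,0],[0,0,0],[0,0,0],[0,0,0]],"grip":[1,1,1,1,1]}' | grep -E 'pos|rot|force:'
python3 -m creep '{"translation":[[-0.0475,0,0.0152],[-0.047,0,0.016],[-0.047,0,0.017]],"turn":[[0,0,0],[0,0,0],[0,0,0]],"grip":[1,1,1]}' | grep -E 'pos|rot|force:'
python3 look.py .51
```

```text
tool_pos: [0.5139, -0.1029, 0.0922]
tool_rot: [-179.9, 15.3, -177.8]
force: [-0.5, -1.1, 3.9]
grasp_force: 2.4
tool_pos: [0.5257, -0.1025, 0.0913]
tool_rot: [-179.9, 15.3, -177.8]
force: [0.5, -0.7, 4.0]
grasp_force: 2.5
axis [ 0.50825971 -0.02841325  0.04621559] gap mm -101.62036635439553 yaw diff deg 0.3687985768880453 927 0.001215709306854673
```

```bash
python3 -m creep '{"translation":[[-0.035,0,0.0134],[-0.0175,0,0.007],[0,0,0],[-0.0325,0,-0.12],[0,0,0]],"turn":[[0,0,0],[0,0,0],[0,0,0],[0,0,0],[0,0,0]],"grip":[1,1,1,1,1]}' | grep -E 'pos|rot|force:'
python3 look.py .51
```

```text
tool_pos: [0.5289, -0.1016, 0.1002]
tool_rot: [-180.0, 15.1, -177.7]
force: [0.4, -0.0, 0.6]
grasp_force: 0.0
axis [ 0.50649084 -0.0234392   0.04617664] gap mm -103.38923133594969 yaw diff deg 0.6537904702790831 860 0.0011868518372237828
```

```bash
python3 -m creep '{"translation":[[0.314,0,-0.085],[0,0,0],[0.027,0,0.09],[0,0,0]],"turn":[[0,0,0],[0,0,0],[0,0,0],[0,0,0]],"grip":[1,1,1,1]}' | grep -E 'pos|rot|force:'
for i in 1 2; do python3 -m creep '{"translation":[[0.0033,0,0.012],[0,0,0]],"turn":[[0,0,0],[0,0,0]],"grip":[1,1]}' | grep -E 'pos|force:'; done; python3 look.py .51
```

```text
tool_pos: [0.5032, -0.1028, 0.092]
tool_rot: [-180.0, 15.1, -177.7]
force: [0.0, 0.1, 0.4]
grasp_force: 0.0
tool_pos: [0.5035, -0.1028, 0.0918]
force: [-0.9, -0.5, 1.7]
grasp_force: 0.5
tool_pos: [0.5041, -0.1028, 0.0916]
force: [-0.3, -0.0, 4.3]
grasp_force: 2.5
axis [ 0.50603693 -0.02820561  0.04616206] gap mm -103.84314618232837 yaw diff deg 0.3806954136508548 2394 0.0011553582597247972
```

```bash
python3 -m creep '{"translation":[[-0.05,0,0.0075],[-0.0495,0,0.0087],[-0.049,0,0.0098],[-0.049,0,0.0108],[-0.0485,0,0.0118]],"turn":[[0,0,0],[0,0,0],[0,0,0],[0,0,0],[0,0,0]],"grip":[1,1,1,1,1]}' | grep -E 'pos|rot|force:'
python3 -m creep '{"translation":[[-0.0483,0,0.013],[-0.048,0,0.0142],[-0.0475,0,0.0152],[-0.047,0,0.0162],[-0.047,0,0.0175]],"turn":[[0,0,0],[0,0,0],[0,0,0],[0,0,0],[0,0,0]],"grip":[1,1,1,1,1]}' | grep -E 'pos|rot|force:'
python3 look.py .527
```

```text
tool_pos: [0.5238, -0.1023, 0.0925]
tool_rot: [-180.0, 15.2, -177.7]
force: [-0.2, 0.5, 5.6]
grasp_force: 2.5
tool_pos: [0.5435, -0.1016, 0.0913]
tool_rot: [-180.0, 15.2, -177.8]
force: [0.3, -0.4, 5.5]
grasp_force: 2.5
axis [ 0.526245  -0.0265643  0.0462738] gap mm -83.63507574837136 yaw diff deg 0.4747354356414039 813 0.0013690058130019808
```

```bash
python3 -m creep '{"translation":[[-0.046,0,0.0185],[-0.035,0,0.0145],[-0.0175,0,0.0075],[0,0,0],[0,0,0]],"turn":[[0,0,0],[0,0,0],[0,0,0],[0,0,0],[0,0,0]],"grip":[1,1,1,1,1]}' | grep -E 'pos|rot|force:'
python3 -m creep '{"translation":[[-0.0325,0,-0.12],[0,0,0],[0,0,0]],"turn":[[0,0,0],[0,0,0],[0,0,0]],"grip":[1,1,1]}' | grep -E 'pos|rot|force:'
python3 look.py .527
```

```text
tool_pos: [0.5516, -0.1013, 0.0902]
tool_rot: [-180.0, 15.2, -177.8]
force: [1.2, -1.7, 4.8]
grasp_force: 2.6
tool_pos: [0.5507, -0.1008, 0.0993]
tool_rot: [180.0, 15.1, -177.7]
force: [-0.1, -0.6, 0.4]
grasp_force: 0.0
axis [ 0.5260122  -0.02353152  0.04630966] gap mm -83.86787263640727 yaw diff deg 0.648501309240596 1022 0.0011518080726207285
```

```bash
python3 -m creep '{"translation":[[0,0,-0.12],[0,0,0],[0,0,0],[0,0,0]],"turn":[[0,0,0],[0,-0.0417,0],[0,-0.0417,0],[0,0,0]],"grip":[1,1,1,1]}' ; python3 -c "
from cell import env;o=env.get_obs();print(o['qpos'],o['tool_rot'])"
```

```text
time_s: 11.78
tool_pos: [0.5455, -0.101, 0.1073]
tool_rot: [179.9, 29.9, -177.9]
force: [-1.5, -0.6, -0.6]
grip_width: 0.0869
grasp_force: 0.0
[ 15.53661227  -5.77588331  -2.77312672 129.92250372 -16.6918932
  27.77608312 117.71124269] [ 179.91722373   29.9155968  -177.8776723 ]
```

```bash
python3 -m creep '{"translation":[[0.348,0,-0.035],[0,0,0]],"turn":[[0,0,0],[0,0,0]],"grip":[1,1]}' | grep -E 'pos|rot|force:'
for i in 1 2 3; do python3 -m creep '{"translation":[[0.0063,0,0.0108],[0,0,0]],"turn":[[0,0,0],[0,0,0]],"grip":[1,1]}' | grep -E 'pos|force:'; done; python3 look.py .527;python3 -c "
from cell import env;o=env.get_obs();print(o['qpos'])"
```

```text
tool_pos: [0.5232, -0.1019, 0.0977]
tool_rot: [180.0, 30.1, -177.7]
force: [0.6, 0.7, 0.1]
grasp_force: 0.0
tool_pos: [0.525, -0.1021, 0.0977]
force: [0.7, 0.7, -0.6]
grasp_force: 0.0
tool_pos: [0.5236, -0.102, 0.0956]
force: [0.6, 1.1, 0.4]
grasp_force: 0.0
tool_pos: [0.5234, -0.1021, 0.0946]
force: [0.4, 0.4, 0.6]
grasp_force: 0.0
axis [ 0.52596619 -0.02966495  0.04613494] gap mm -83.91388691440305 yaw diff deg 0.29708145721170975 3678 0.0012961000270917174
[ 15.5963274   -7.53111596  -1.86955528 133.28784455 -18.72882176
  26.22867191 120.7195843 ]
```

```bash
for i in 1 2 3; do python3 -m creep '{"translation":[[0.0063,0,0.0108],[0,0,0]],"turn":[[0,0,0],[0,0,0]],"grip":[1,1]}' | grep -E 'pos|force:'; done
```

```text
tool_pos: [0.5238, -0.1022, 0.0941]
force: [-0.1, 0.2, 1.2]
grasp_force: 0.6
tool_pos: [0.5245, -0.1022, 0.0938]
force: [-1.1, 0.4, 4.9]
grasp_force: 2.4
tool_pos: [0.5253, -0.1022, 0.0937]
force: [-1.1, 1.2, 7.6]
grasp_force: 3.8
```

```bash
python3 -m creep '{"translation":[[-0.046,0,0.018],[-0.0455,0,0.021],[-0.045,0,0.022],[-0.0445,0,0.023],[-0.044,0,0.024]],"turn":[[0,0,0],[0,0,0],[0,0,0],[0,0,0],[0,0,0]],"grip":[1,1,1,1,1]}' | grep -E 'pos|rot|force:'
python3 -m creep '{"translation":[[-0.0433,0,0.025],[-0.0427,0,0.0261],[-0.042,0,0.027],[-0.0415,0,0.028],[-0.041,0,0.029]],"turn":[[0,0,0],[0,0,0],[0,0,0],[0,0,0],[0,0,0]],"grip":[1,1,1,1,1]}' | grep -E 'pos|rot|force:'
python3 -m creep '{"translation":[[-0.0405,0,0.03],[-0.0304,0,0.0225],[-0.015,0,0.011],[0,0,0],[0,0,0]],"turn":[[0,0,0],[0,0,0],[0,0,0],[0,0,0],[0,0,0]],"grip":[1,1,1,1,1]}' | grep -E 'pos|rot|force:'
python3 look.py .547;python3 -c "
from cell import env;o=env.get_obs();print(o['qpos'],o['time_s'])"
```

```text
tool_pos: [0.5446, -0.1016, 0.0945]
tool_rot: [-179.9, 30.3, -177.7]
force: [-1.0, 0.9, 5.1]
grasp_force: 2.5
tool_pos: [0.5642, -0.101, 0.0931]
tool_rot: [-179.9, 30.3, -177.7]
force: [0.5, -0.5, 5.7]
grasp_force: 2.5
tool_pos: [0.5729, -0.1006, 0.0924]
tool_rot: [-179.9, 30.3, -177.8]
force: [1.8, -1.3, 6.0]
grasp_force: 2.8
axis [ 0.55119052 -0.02792838  0.04635486] gap mm -58.68955038348966 yaw diff deg 0.3965794449726253 1715 0.0017074726011531986
[ 14.84551449  -1.21362156  -3.07788865 127.87959484 -16.99565562
  24.70528741 117.64558665] 15.5
```

```bash
python3 -m creep '{"translation":[[-0.075,0,-0.13],[0,0,-0.1],[0,0,0],[0,0,0],[0,0,0]],"turn":[[0,0,0],[0,-0.0278,0],[0,-0.0278,0],[0,0,0],[0,0,0]],"grip":[1,1,1,1,1]}'; python3 look.py .547; python3 -c "
from cell import env;o=env.get_obs();print(o['qpos'],o['time_s'])"
```

```text
time_s: 16.12
tool_pos: [0.568, -0.0997, 0.1105]
tool_rot: [180.0, 40.1, -177.7]
force: [0.7, 0.0, 0.3]
grip_width: 0.0868
grasp_force: 0.0
axis [ 0.54464795 -0.02810156  0.04627508] gap mm -65.23211820390983 yaw diff deg 0.38665717244957915 2496 0.0011782442788177431
[ 11.03204955  -6.52657755   2.7953617  135.25483396 -39.73535639
  15.85535505 141.36312629] 16.175
```

```bash
python3 -m creep '{"translation":[[0,0,0],[0,0,0],[0.36,0,-0.024],[0,0,0],[0,0,0]],"turn":[[0,0.0278,0],[0,0.0278,0],[0,0,0],[0,0,0],[0,0,0]],"grip":[1,1,1,1,1]}'
python3 -m creep '{"translation":[[0.0063,0,0.0108],[0,0,0]],"turn":[[0,0,0],[0,0,0]],"grip":[1,1]}' | grep -E 'pos|force:'
```

```text
time_s: 16.8
tool_pos: [0.543, -0.1015, 0.0984]
tool_rot: [-179.9, 30.2, -177.7]
force: [0.3, 0.0, 0.2]
grip_width: 0.087
grasp_force: 0.0
tool_pos: [0.5424, -0.1012, 0.0969]
force: [0.7, 0.7, 0.1]
grasp_force: 0.0
```

```bash
python3 -m creep '{"translation":[[0.0126,0,0.0216],[0,0,0]],"turn":[[0,0,0],[0,0,0]],"grip":[1,1]}' | grep -E 'pos|force:'
python3 -m creep '{"translation":[[0.0063,0,0.0108],[0,0,0]],"turn":[[0,0,0],[0,0,0]],"grip":[1,1]}' | grep -E 'pos|force:'; python3 -m creep '{"translation":[[0.0063,0,0.0108],[0,0,0]],"turn":[[0,0,0],[0,0,0]],"grip":[1,1]}' | grep -E 'pos|force:'; python3 look.py .547
```

```text
tool_pos: [0.5419, -0.1012, 0.0944]
force: [0.4, -0.3, -0.0]
grasp_force: 0.0
tool_pos: [0.5423, -0.1013, 0.094]
force: [0.0, 0.6, 1.1]
grasp_force: 0.7
tool_pos: [0.543, -0.1013, 0.0938]
force: [-0.6, 1.6, 4.4]
grasp_force: 2.4
axis [ 0.54504875 -0.02892252  0.04617545] gap mm -64.83132494037025 yaw diff deg 0.33961957459523306 3460 0.0013116711379629325
```

```bash
python3 -m creep '{"translation":[[-0.046,0,0.02],[-0.0455,0,0.021],[-0.045,0,0.022],[-0.0445,0,0.023],[-0.044,0,0.024]],"turn":[[0,0,0],[0,0,0],[0,0,0],[0,0,0],[0,0,0]],"grip":[1,1,1,1,1]}' | grep -E 'pos|rot|force:'
python3 -m creep '{"translation":[[-0.0433,0,0.025],[-0.0427,0,0.0261],[-0.042,0,0.027],[-0.0415,0,0.0275],[-0.041,0,0.028]],"turn":[[0,0,0],[0,0,0],[0,0,0],[0,0,0],[0,0,0]],"grip":[1,1,1,1,1]}' | grep -E 'pos|rot|force:'
python3 -m creep '{"translation":[[-0.03,0,0.019],[-0.016,0,0.01],[0,0,0],[-0.012,0,0.001],[-0.012,0,0.001]],"turn":[[0,0,0],[0,0,0],[0,0,0],[0,0,0],[0,0,0]],"grip":[1,1,1,1,1]}' | grep -E 'pos|rot|force:'
python3 look.py .567;
```

```text
tool_pos: [0.5626, -0.1007, 0.0945]
tool_rot: [-180.0, 30.2, -177.7]
force: [0.2, 1.1, 5.2]
grasp_force: 2.4
tool_pos: [0.5821, -0.1, 0.0932]
tool_rot: [-180.0, 30.1, -177.7]
force: [0.9, -0.6, 4.1]
grasp_force: 2.2
tool_pos: [0.5872, -0.0993, 0.0932]
tool_rot: [180.0, 30.0, -177.7]
force: [0.0, -2.3, 2.1]
grasp_force: 0.8
axis [ 0.56773811 -0.02865865  0.04631499] gap mm -42.141963698191006 yaw diff deg 0.3547384575921766 1676 0.0015341936088403784
```

```bash
python3 -m creep '{"translation":[[-0.04,0,-0.02],[0,0,-0.2],[0,0,0],[0,0,0],[0,0,0]],"turn":[[0,0,0],[0,0,0],[0,-0.0278,0],[0,-0.0278,0],[0,0,0]],"grip":[1,1,1,1,1]}'; python3 look.py .567; python3 -c "
from cell import env;o=env.get_obs();print(o['qpos'],o['time_s'])"
```

```text
time_s: 20.4
tool_pos: [0.5795, -0.0982, 0.1083]
tool_rot: [179.7, 39.6, -177.9]
force: [0.6, 0.2, -1.0]
grip_width: 0.0868
grasp_force: 0.0
axis [ 0.56767456 -0.03049759  0.04622259] gap mm -42.20551396776939 yaw diff deg 0.24937483785079023 2981 0.0012343268264957202
[ 14.75918664  -4.56586543  -1.4537898  133.4750404  -39.5795447
  16.0187851  140.48523113] 20.45
```

```bash
python3 -m creep '{"translation":[[0.253,0,-0.02],[0,0,0],[0.008,0,0.0096],[0,0,0]],"turn":[[0,0,0],[0,0,0],[0,0,0],[0,0,0]],"grip":[1,1,1,1]}'
python3 -m creep '{"translation":[[0.008,0,0.0096],[0,0,0]],"turn":[[0,0,0],[0,0,0]],"grip":[1,1]}' | grep -E 'pos|force:'; python3 -m creep '{"translation":[[0.008,0,0.0096],[0,0,0]],"turn":[[0,0,0],[0,0,0]],"grip":[1,1]}' | grep -E 'pos|force:'; python3 -c "
from cell import env;o=env.get_obs();print(o['qpos'],o['time_s'])"
```

```text
time_s: 20.95
tool_pos: [0.5665, -0.0998, 0.0988]
tool_rot: [180.0, 39.9, -177.7]
force: [-0.5, -0.3, 0.6]
grip_width: 0.0871
grasp_force: 0.0
tool_pos: [0.5656, -0.0998, 0.0971]
force: [0.6, 0.0, -0.6]
grasp_force: 0.0
tool_pos: [0.5655, -0.0998, 0.096]
force: [-1.0, 0.3, 0.6]
grasp_force: 0.1
[ 13.6613008   -5.06630253   0.3781613  136.0232757  -45.67203433
  14.64497161 147.42350306] 21.45
```

```bash
python3 -m creep '{"translation":[[0.0095,0,0.0115],[0,0,0]],"turn":[[0,0,0],[0,0,0]],"grip":[1,1]}' | grep -E 'pos|force:'
python3 -m creep '{"translation":[[-0.0415,0,0.0284],[-0.0407,0,0.0293],[-0.04,0,0.0303],[-0.039,0,0.0312]],"turn":[[0,0,0],[0,0,0],[0,0,0],[0,0,0]],"grip":[1,1,1,1]}' | grep -E 'pos|rot|force:'
python3 look.py .577;
```

```text
tool_pos: [0.566, -0.0999, 0.0954]
force: [0.1, 1.6, 2.3]
grasp_force: 1.1
tool_pos: [0.582, -0.0993, 0.0959]
tool_rot: [180.0, 39.9, -177.7]
force: [0.6, 0.3, 2.8]
grasp_force: 1.2
axis [ 0.57576426 -0.02808998  0.04623389] gap mm -34.11580837179251 yaw diff deg 0.38732078362276556 3397 0.0013236343392910447
```

```bash
python3 -m creep '{"translation":[[-0.0383,0,0.0322],[-0.0378,0,0.033],[-0.0373,0,0.0335],[-0.0367,0,0.0341],[-0.036,0,0.035]],"turn":[[0,0,0],[0,0,0],[0,0,0],[0,0,0],[0,0,0]],"grip":[1,1,1,1,1]}' | grep -E 'pos|rot|force:'
python3 -m creep '{"translation":[[-0.027,0,0.026],[-0.016,0,0.015],[0,0,0],[-0.012,0,0.0],[-0.012,0,0.0]],"turn":[[0,0,0],[0,0,0],[0,0,0],[0,0,0],[0,0,0]],"grip":[1,1,1,1,1]}' | grep -E 'pos|rot|force:'
python3 -m creep '{"translation":[[-0.03,0,-0.02],[-0.06,0,-0.1]],"turn":[[0,0,0],[0,0,0]],"grip":[1,1]}' | grep -E 'pos|rot|force:'
python3 look.py .588; python3 -c "
from cell import env;o=env.get_obs();print(o['qpos'],o['time_s'])"
```

```text
tool_pos: [0.6021, -0.0985, 0.0954]
tool_rot: [180.0, 39.9, -177.7]
force: [-0.5, -0.9, 3.5]
grasp_force: 1.9
tool_pos: [0.6071, -0.098, 0.0953]
tool_rot: [179.9, 39.8, -177.7]
force: [0.2, -0.5, 0.5]
grasp_force: 0.6
tool_pos: [0.6057, -0.097, 0.1062]
tool_rot: [179.8, 39.7, -177.7]
force: [0.1, 0.4, 0.2]
grasp_force: 0.0
axis [ 0.58820529 -0.027244    0.04633978] gap mm -21.674781152132727 yaw diff deg 0.43579176704355815 1968 0.0012648173341563479
[ 12.83698653  -1.34628856  -0.56613938 130.74488497 -39.15126073
  14.98951147 139.48980238] 23.8
```

```bash
python3 -m creep '{"translation":[[0.28,0,-0.105],[0,0,0],[0.008,0,0.0096],[0,0,0]],"turn":[[0,0,0],[0,0,0],[0,0,0],[0,0,0]],"grip":[1,1,1,1]}'
python3 -m creep '{"translation":[[0.008,0,0.0096],[0,0,0]],"turn":[[0,0,0],[0,0,0]],"grip":[1,1]}' | grep -E 'pos|force:'
cat >sidetape.py <<'E'
from h import *
s=dict(np.load("pics/side0.npz"));S=cloud(s)
# tape in the first side picture: bright thin pixels near z=0 close to line
b=s["frame"].astype(float).mean(2); pts=[]
R,c=pose(s);K=s["K"]
for y in np.arange(-.19,0.0,.01):
    x=np.polyval([-.03484919,.60630803],y); xs=x+np.arange(-.015,.0151,.0005)
    P=np.stack([xs,0*xs+y,0*xs],1); uv=cv2.projectPoints(P,s["rvec"],s["tvec"],K,None)[0][:,0]
    I=cv2.remap(b.astype(np.float32),uv[None].astype(np.float32),None,cv2.INTER_LINEAR)[0]
    w=np.clip(I-(np.median(I)+40),0,None)
    if w.sum()>0: pts.append((y,((w*xs).sum()/w.sum()-x)*1e3,(w>0).sum()*.5))
print(np.round(pts,2).tolist())
E
python3 sidetape.py
```

```text
time_s: 24.3
tool_pos: [0.5852, -0.0989, 0.0993]
tool_rot: [179.9, 39.9, -177.7]
force: [0.2, -0.3, 0.1]
grip_width: 0.0871
grasp_force: 0.0
tool_pos: [0.5847, -0.099, 0.0979]
force: [-0.2, -0.9, 0.3]
grasp_force: 0.0
[[-0.19, -4.13, 9.5], [-0.18, -3.83, 10.0], [-0.17, -3.78, 9.5], [-0.16, -4.19, 10.0], [-0.15, -3.82, 10.0], [-0.14, -3.83, 9.0], [-0.13, -4.14, 10.0], [-0.12, -3.9, 9.5], [-0.11, -3.7, 10.0], [-0.1, -3.73, 9.0], [-0.09, -3.9, 9.5], [-0.08, -3.76, 9.0], [-0.07, -3.6, 9.5], [-0.06, -3.91, 10.0], [-0.05, -4.15, 9.0], [-0.04, -3.85, 9.0], [-0.03, -3.7, 9.0], [-0.02, -3.73, 10.0], [-0.01, -3.91, 9.0]]
```

```bash
python3 -m creep '{"translation":[[0.016,0,0.019],[0,0,0]],"turn":[[0,0,0],[0,0,0]],"grip":[1,1]}' | grep -E 'pos|force:'
python3 -m creep '{"translation":[[0.008,0,0.0096],[0,0,0]],"turn":[[0,0,0],[0,0,0]],"grip":[1,1]}' | grep -E 'pos|force:'
python3 -m creep '{"translation":[[0.008,0,0.0096],[0,0,0]],"turn":[[0,0,0],[0,0,0]],"grip":[1,1]}' | grep -E 'pos|force:'; python3 look.py .588
```

```text
tool_pos: [0.5844, -0.099, 0.0958]
force: [0.7, 0.1, 0.1]
grasp_force: 0.0
tool_pos: [0.5848, -0.099, 0.0954]
force: [-0.9, -0.2, 1.1]
grasp_force: 0.5
tool_pos: [0.5853, -0.0991, 0.095]
force: [0.2, 0.1, 4.0]
grasp_force: 2.1
axis [ 0.58841158 -0.02835891  0.04619983] gap mm -21.46848874663554 yaw diff deg 0.37191179774057215 3504 0.0013908961566192661
```

```bash
python3 -m creep '{"translation":[[-0.0417,0,0.0282],[-0.0412,0,0.0289],[-0.0405,0,0.0297],[-0.0397,0,0.0306],[-0.0388,0,0.0315]],"turn":[[0,0,0],[0,0,0],[0,0,0],[0,0,0],[0,0,0]],"grip":[1,1,1,1,1]}' | grep -E 'pos|rot|force:'
python3 -m creep '{"translation":[[-0.0383,0,0.0322],[-0.0378,0,0.0328],[-0.0285,0,0.025],[0,0,0],[0,0,0]],"turn":[[0,0,0],[0,0,0],[0,0,0],[0,0,0],[0,0,0]],"grip":[1,1,1,1,1]}' | grep -E 'pos|rot|force:'
cat >>look.py <<'E'
s=grab("side"); q,ym,n,r=cyl(cloud(s),x0,(-.185,-.02)); tape-=.0039
print("side",q,"gap mm",(q[0]-tape)*1e3,n,r)
E
python3 look.py .605
```

```text
tool_pos: [0.6052, -0.0985, 0.0957]
tool_rot: [180.0, 39.9, -177.7]
force: [0.5, -0.1, 5.0]
grasp_force: 2.5
tool_pos: [0.6164, -0.0981, 0.0958]
tool_rot: [180.0, 39.9, -177.7]
force: [1.0, -0.1, 6.3]
grasp_force: 2.9
axis [ 0.6042126  -0.03229045  0.04627461] gap mm -5.667470516770079 yaw diff deg 0.14665118332903415 1291 0.0014724732598357054
side [ 0.60169277 -0.02755553  0.04427042] gap mm -4.287297565933823 1953 0.0016514647760246112
```

```bash
python3 -m creep '{"translation":[[-0.0267,0,0.0262],[-0.0267,0,0.0262],[-0.0175,0,0.018],[-0.0175,0,0.018],[0,0,0]],"turn":[[0,0,0],[0,0,0],[0,0,0],[0,0,0],[0,0,0]],"grip":[1,1,1,1,1]}' | grep -E 'pos|rot|force:'
python3 look.py .608
```

```text
tool_pos: [0.6265, -0.0978, 0.095]
tool_rot: [180.0, 40.0, -177.7]
force: [1.2, -0.6, 5.9]
grasp_force: 2.9
axis [ 0.60967283 -0.03751024  0.04633786] gap mm -0.20723960772695005 yaw diff deg -0.1524203212971346 780 0.00141516361581864
side [ 0.60674492 -0.02764108  0.04427908] gap mm 0.764843615318811 2057 0.0018175002776370487
```

```bash
python3 -m creep '{"translation":[[-0.0077,0,-0.0033],[-0.0077,0,-0.0033],[-0.0077,0,-0.0033],[-0.0077,0,-0.0033],[-0.02,0,-0.02]],"turn":[[0,0,0],[0,0,0],[0,0,0],[0,0,0],[0,0,0]],"grip":[1,1,1,1,1]}' | grep -E 'pos|rot|force:'
python3 look.py .608
```

```text
tool_pos: [0.6257, -0.0965, 0.0973]
tool_rot: [179.8, 39.7, -177.7]
force: [-0.4, 0.3, -0.8]
grasp_force: 0.0
axis [ 0.60875056 -0.02870805  0.04630696] gap mm -1.1295136577088583 yaw diff deg 0.3519080872905948 796 0.0014009112803455006
side [ 0.60608644 -0.0275854   0.04414548] gap mm 0.10637180939931934 2130 0.0015721827894344645
```

```bash
python3 -m creep '{"translation":[[0,0,-0.15],[0,0,-0.6],[0,0,-0.6],[0,0,-0.5]],"turn":[[0,0,0],[0,0,0],[0,0.03,0],[0,0.0444,0]],"grip":[1,1,1,1]}' | grep -E 'pos|rot|force:'; python3 -c "
from cell import env;o=env.get_obs();print(o['qpos'],o['time_s'])"; python3 look.py .608 top1.png
```

```text
tool_pos: [0.5319, -0.1014, 0.2147]
tool_rot: [-180.0, 26.1, -177.7]
force: [2.1, 0.9, -1.0]
grasp_force: 0.0
[ 17.20929084 -12.59760424  -4.29662514 120.77913209 -10.28988036
  46.88330569 110.44887818] 28.65
axis [ 0.60875338 -0.02735507  0.04611232] gap mm -1.1266924901347508 yaw diff deg 0.42942800425335953 4220 0.001364464854550235
side [ 0.60610845 -0.02696167  0.04417076] gap mm 0.12837698917778084 2823 0.0011208858474012087
```

View pics/top1.png

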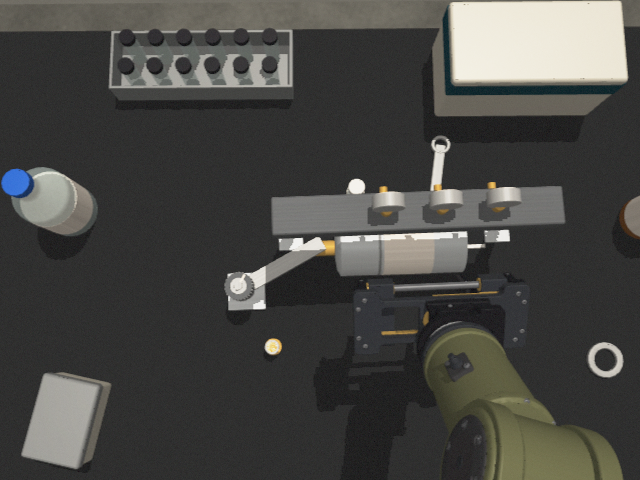

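Top view: the canister lies under the bar (336–467, 235–275), with its neck at (330,247) under the keeper tip, and the two-view gap to the line is about −0.5 mm. Next, straighten the tool and move above the nut.

```bash
python3 -m creep '{"translation":[[0,0,0],[0,0,0],[0,0,0],[0,0,0]],"turn":[[0,0.0483,0],[0,0.0483,0],[0,0.0483,0],[0,0,0]],"grip":[1,1,1,1]}' | grep -E 'pos|rot'
python3 -m creep '{"translation":[[-0.042,0.616,0],[-0.042,0.616,0],[-0.042,0.616,0],[-0.042,0.616,0],[-0.042,0.616,0]],"turn":[[0,0,0],[0,0,0],[0,0,0],[0,0,0],[0,0,0]],"grip":[1,1,1,1,1]}' | grep -E 'pos|rot'
python3 -m creep '{"translation":[[0,0,0]],"turn":[[0,0,0]],"grip":[1]}'; python3 -c "
from cell import env;o=env.get_obs();print(o['qpos'],o['time_s'])"
```

```text
tool_pos: [0.5364, -0.0999, 0.212]
tool_rot: [179.8, 0.2, -177.5]
tool_pos: [0.5407, 0.1467, 0.2148]
tool_rot: [179.9, 0.5, -177.7]
time_s: 30.0
tool_pos: [0.5397, 0.1509, 0.2147]
tool_rot: [179.8, 0.5, -177.2]
force: [0.2, -0.1, -0.4]
grip_width: 0.0866
grasp_force: 0.0
[  0.19135486   8.40863346 -20.33692612  96.61129532   2.95804274
  75.01517262  72.13805564] 30.0
```

```bash
python3 -m creep '{"translation":[[0,-0.06,0],[0,0,0.55],[0,0,0.5],[0,0,0]],"turn":[[0,0,0.005],[0,0,0],[0,0,0],[0,0,0]],"grip":[1,1,1,1]}'
python3 - <<'E'
from h import *
for n in("top","side"):
    d=grab(n); cv2.imwrite(f"pics/nut_{n}.png",cv2.resize(d["frame"][200:400,150:400] if n=="top" else d["frame"][180:380,190:440],None,fx=2,fy=2)[:,:,::-1])
E
cd pics; python3 -c "
import cv2,numpy as np;cv2.imwrite('nut1.png',cv2.resize(np.vstack([cv2.imread('nut_top.png'),cv2.imread('nut_side.png')]),None,fx=.75,fy=.75))"
```

```text
time_s: 30.5
tool_pos: [0.5402, 0.1375, 0.1279]
tool_rot: [-179.9, 0.0, -178.8]
force: [0.2, 0.2, -0.6]
grip_width: 0.087
grasp_force: 0.0
```

View pics/nut1.png

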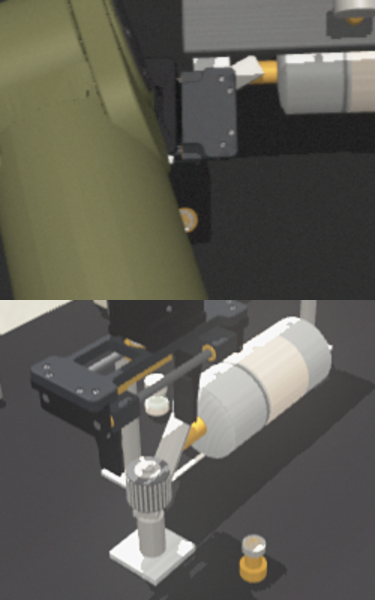

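Crop: the gripper straddles the nut, its body clear of the bar, and the fingers are above nut-top height. The TCP is 7 mm short in y, so I correct that and descend.

```bash
python3 -m creep '{"translation":[[0,0.09,0],[0,0,0],[0,0,0.3],[0,0,0.345],[0,0,0]],"turn":[[0,0,-0.004],[0,0,0],[0,0,0],[0,0,0],[0,0,0]],"grip":[1,1,1,1,1]}'; python3 -c "
from cell import env;o=env.get_obs();print(o['qpos'])"
```

```text
time_s: 31.22
tool_pos: [0.5415, 0.148, 0.0781]
tool_rot: [180.0, 0.2, -177.8]
force: [0.7, -0.2, 0.2]
grip_width: 0.087
grasp_force: 0.0
[ -0.62174346  15.4183174  -19.81190036 105.09388594   6.01621374
  60.30149903  69.43385512]
```

```bash
python3 -m creep '{"translation":[[0,0,0],[0,0,0]],"turn":[[0,0,0],[0,0,0]],"grip":[1,1]}' | grep pos
python3 -m creep '{"translation":[[0,-0.02,0.015],[0,0,0],[0,0,0],[0,0,0],[0,0,0]],"turn":[[0,0,0],[0,0,0],[0,0,0],[0,0,0],[0,0,0]],"grip":[0.6,0.5,0.45,0.4,0.4]}' 20
```

```text
tool_pos: [0.544, 0.1486, 0.081]
time_s: 32.1
tool_pos: [0.5429, 0.1467, 0.0782]
tool_rot: [180.0, 0.4, -177.8]
force: [0.4, 0.2, -0.3]
grip_width: 0.045
grasp_force: 0.0
```

```bash
python3 -m creep '{"translation":[[0,0,0],[0,0,0]],"turn":[[0,0,0],[0,0,0]],"grip":[0.3,0.3]}' 20; python3 -c "
from cell import env;o=env.get_obs();print(o['wrist_torque'],o['force'])"
```

```text
time_s: 32.35
tool_pos: [0.5429, 0.1464, 0.0782]
tool_rot: [180.0, 0.4, -177.8]
force: [0.2, -0.3, 0.1]
grip_width: 0.0392
grasp_force: 20.0
[-0.13683234  0.04777795  0.0452744 ] [ 0.18036112 -0.31284803  0.08125743]
```

```bash
python3 -m creep '{"translation":[[0,0,0.002],[0,0,0.002],[0,0,0.002]],"turn":[[0,0,0.045],[0,0,0.045],[0,0,0.045]],"grip":[0.3,0.3,0.3]}' 20; python3 -c "
from cell import env;o=env.get_obs();print(o['wrist_torque'],o['qpos'])"
```

```text
time_s: 32.72
tool_pos: [0.5427, 0.1452, 0.0777]
tool_rot: [179.9, 0.3, 157.6]
force: [-1.0, -3.0, 2.1]
grip_width: 0.0394
grasp_force: 20.0
[-0.80403493  0.29385774  0.08015423] [ -3.23291345  15.09742503 -16.54483512 105.2607152    5.10592577
  60.02334466  45.79788452]
```

```bash
python3 -m creep '{"translation":[[0,0,0.002],[0,0,0.002],[0,0,0.002],[0,0,0.002],[0,0,0.002]],"turn":[[0,0,0.045],[0,0,0.045],[0,0,0.045],[0,0,0.045],[0,0,0.045]],"grip":[0.3,0.3,0.3,0.3,0.3]}' 20; python3 -c "
from cell import env;o=env.get_obs();print(o['wrist_torque'],o['qpos'])"
python3 -m creep '{"translation":[[0,0,0.002],[0,0,0.002],[0,0,0.002],[0,0,0]],"turn":[[0,0,0.045],[0,0,0.045],[0,0,0.035],[0,0,0]],"grip":[0.3,0.3,0.3,0.3]}' 20; python3 -c "
from cell import env;o=env.get_obs();print(o['wrist_torque'],o['qpos'])"
```

```text
time_s: 33.35
tool_pos: [0.5413, 0.1437, 0.0768]
tool_rot: [179.9, 0.2, 117.0]
force: [-4.8, -7.3, 5.5]
grip_width: 0.0395
grasp_force: 20.0
[-1.46023439  1.23570257  0.06522834] [ -7.67721008  14.72624736 -11.40336257 105.5155927    3.59384171
  59.99731278   6.51545969]
time_s: 33.85
tool_pos: [0.5403, 0.1433, 0.0763]
tool_rot: [180.0, 0.2, 94.7]
force: [-7.4, -6.2, 8.2]
grip_width: 0.0393
grasp_force: 20.0
[-1.5562422   1.81580542 -0.04594222] [-10.11210806  14.56384556  -8.63266488 105.66669167   2.75750334
  60.00376907 -15.13367216]
```

```bash
python3 -m creep '{"translation":[[0,0,0],[0,0,0],[0,0,0]],"turn":[[0,0,0],[0,0,0],[0,0,0]],"grip":[0.75,0.75,0.75]}' 20
python3 -m creep '{"translation":[[0,0,0],[0,0,0],[0,0,0],[0,0,0],[0,0,0]],"turn":[[0,0,-0.054],[0,0,-0.054],[0,0,-0.054],[0,0,-0.054],[0,0,-0.054]],"grip":[0.75,0.75,0.75,0.75,0.75]}' 20 | grep -E 'pos|rot|force'
python3 -m creep '{"translation":[[0,0,0],[0,0,0],[0,0,0],[0,0,0],[0,0,0]],"turn":[[0,0,-0.054],[0,0,-0.054],[0,0,-0.054],[0,0,-0.054],[0,0,0]],"grip":[0.75,0.75,0.75,0.75,0.75]}' 20; python3 look.py .608
```

```text
time_s: 34.22
tool_pos: [0.5432, 0.1472, 0.0766]
tool_rot: [179.6, -0.1, 94.9]
force: [0.0, -1.1, 0.0]
grip_width: 0.061
grasp_force: 0.0
tool_pos: [0.5432, 0.1471, 0.0765]
tool_rot: [179.7, 0.3, 143.8]
force: [1.0, 0.7, 0.1]
grasp_force: 0.0
time_s: 35.48
tool_pos: [0.5431, 0.1469, 0.0765]
tool_rot: [179.9, 0.4, -177.8]
force: [0.2, -0.4, -0.0]
grip_width: 0.0655
grasp_force: 0.0
axis [ 0.60873521 -0.02748709  0.04612797] gap mm -1.1448587640348062 yaw diff deg 0.4218639430045804 4216 0.0013961989313184089
side [ 0.60610427 -0.02835377  0.04421631] gap mm 0.12419757705806056 2402 0.0011036113387814072
```

```bash
python3 -m creep '{"translation":[[0.045,-0.039,0],[0,0,0],[0,0,0],[0,0,0],[0,0,0]],"turn":[[0,0,0],[0,0,0],[0,0,0],[0,0,0],[0,0,0]],"grip":[0.3,0.3,0.3,0.3,0.3]}' 25
python3 -m creep '{"translation":[[0,0,0.002],[0,0,0.002],[0,0,0.002]],"turn":[[0,0,0.045],[0,0,0.045],[0,0,0]],"grip":[0.3,0.3,0.3]}' 25; python3 -c "
from cell import env;o=env.get_obs();print(o['wrist_torque'],o['qpos'])"
```

```text
time_s: 36.2
tool_pos: [0.5393, 0.1462, 0.0765]
tool_rot: [179.8, 0.4, -177.6]
force: [0.0, 4.6, -1.8]
grip_width: 0.0397
grasp_force: 25.0
time_s: 36.58
tool_pos: [0.5393, 0.1463, 0.0762]
tool_rot: [179.7, 0.4, 166.2]
force: [-0.3, 4.6, -1.3]
grip_width: 0.0393
grasp_force: 25.0
[ 1.0480059   0.09417694 -0.04701523] [ -2.14973555  14.85711754 -17.75107274 105.84965369   5.09956228
  59.58282538  54.2684538 ]
```

```bash
for i in 1; do python3 -m creep '{"translation":[[0,0,0.001],[0,0,0.001],[0,0,0]],"turn":[[0,0,0.035],[0,0,0.035],[0,0,0]],"grip":[0.3,0.3,0.3]}' 25 | grep -E 'pos|rot|force:'; python3 -c "
from cell import env;o=env.get_obs();print(o['wrist_torque'])"; done
python3 -m creep '{"translation":[[0,0,0.001],[0,0,0.001],[0,0,0]],"turn":[[0,0,0.035],[0,0,0.035],[0,0,0]],"grip":[0.3,0.3,0.3]}' 25 | grep -E 'pos|rot|force:'; python3 -c "
from cell import env;o=env.get_obs();print(o['wrist_torque'])"
```

```text
tool_pos: [0.5393, 0.1464, 0.0759]
tool_rot: [179.6, 0.3, 153.6]
force: [0.1, 5.8, -1.6]
grasp_force: 25.0
[ 1.0868558  -0.06390006 -0.04100994]
tool_pos: [0.5394, 0.1465, 0.0757]
tool_rot: [179.5, 0.2, 141.0]
force: [0.8, 5.7, -2.1]
grasp_force: 25.0
[ 1.09381843 -0.02337751 -0.02334789]
```

```bash
python3 -m creep '{"translation":[[0,0,0.001],[0,0,0.001]],"turn":[[0,0,0.035],[0,0,0]],"grip":[0.3,0.3]}' 25 | grep -E 'rot|force:'; python3 -c "
from cell import env;o=env.get_obs();print(o['wrist_torque'])"
python3 -m creep '{"translation":[[0,0,0.001],[0,0,0.001]],"turn":[[0,0,0.035],[0,0,0]],"grip":[0.3,0.3]}' 25 | grep -E 'rot|force:'; python3 -c "
from cell import env;o=env.get_obs();print(o['wrist_torque'])"
python3 -m creep '{"translation":[[0,0,0.001],[0,0,0]],"turn":[[0,0,0.035],[0,0,0]],"grip":[0.3,0.3]}' 25 | grep -E 'rot|force:'; python3 -c "
from cell import env;o=env.get_obs();print(o['wrist_torque'])"
```

```text
tool_rot: [179.5, 0.1, 134.7]
force: [1.2, 6.3, -1.3]
grasp_force: 25.0
[ 1.10425821 -0.0512438  -0.05793304]
tool_rot: [179.5, 0.1, 128.4]
force: [0.9, 6.4, -2.0]
grasp_force: 25.0
[ 1.13092144 -0.01269352 -0.04093205]
tool_rot: [179.5, 0.1, 122.2]
force: [1.1, 5.6, -0.8]
grasp_force: 25.0
[ 1.01676556 -0.13054163  0.38539668]
```

```bash
python3 -m creep '{"translation":[[0,0,0],[0,0,0]],"turn":[[0,0,0.015],[0,0,0]],"grip":[0.3,0.3]}' 30 | grep -E 'rot|force:'; python3 -c "
from cell import env;o=env.get_obs();print(o['wrist_torque'])"
python3 -m creep '{"translation":[[0,0,0],[0,0,0]],"turn":[[0,0,0.015],[0,0,0]],"grip":[0.3,0.3]}' 30 ; python3 -c "
from cell import env;o=env.get_obs();print(o['wrist_torque'])"
```

```text
tool_rot: [179.5, 0.0, 119.5]
force: [0.8, 5.8, -1.2]
grasp_force: 30.0
[ 1.10703354 -0.05436418  0.59982605]
time_s: 38.58
tool_pos: [0.5397, 0.1466, 0.0756]
tool_rot: [179.5, 0.0, 116.8]
force: [0.8, 5.2, 0.4]
grip_width: 0.0395
grasp_force: 30.0
[ 1.03409042 -0.06352914  0.59161889]
```

The torque rose to 0.6 N m and the pads then slipped, after 2.57 rad of turn plus a start within 0.4–1.0, so the nut is tight. Releasing and lifting clear.

```bash
python3 -m creep '{"translation":[[0,0,0],[0,0,0],[0,0,0],[0,0,0]],"turn":[[0,0,0],[0,0,0],[0,0,0],[0,0,0]],"grip":[0.9,0.9,0.9,0.9]}' | grep -E 'pos|width|force'
python3 -m creep '{"translation":[[0,0,-0.3],[0,0,-0.6],[0,0,-0.6],[0,0,-0.5],[0,0,-0.3]],"turn":[[0,0,0],[0,0,0],[0,0,0],[0,0,0],[0,0,0]],"grip":[0.9,0.9,0.9,0.9,0.9]}' | grep -E 'pos|force'
python3 -m creep '{"translation":[[0.3,0.5,0],[0.3,0.5,0],[0.3,0.5,0],[0,0,0],[0,0,0]],"turn":[[0,0,0],[0,0,0],[0,0,0],[0,0,0],[0,0,0]],"grip":[0.9,0.9,0.9,0.9,0.9]}' | grep -E 'pos|force|time'
python3 look.py .608 top2.png; python3 -c "
from h import *
cv2.imwrite('pics/side2.png',grab('side')['frame'][:,:,::-1])"
```

```text
tool_pos: [0.5395, 0.143, 0.0752]
force: [-0.8, -1.1, -0.0]
grip_width: 0.0712
grasp_force: 0.0
tool_pos: [0.5389, 0.1432, 0.2619]
force: [-0.5, 0.2, -0.2]
grasp_force: 0.0
time_s: 40.33
tool_pos: [0.6131, 0.2605, 0.2594]
force: [0.0, -0.8, -0.0]
grasp_force: 0.0
axis [ 0.60890872 -0.02695432  0.04625823] gap mm -0.9713480114708073 yaw diff deg 0.45238919887893875 4223 0.0013716283627290223
side [ 0.60607102 -0.02703834  0.04415689] gap mm 0.09094662801245601 2821 0.0010929324202963622
```

View pics/top2.png

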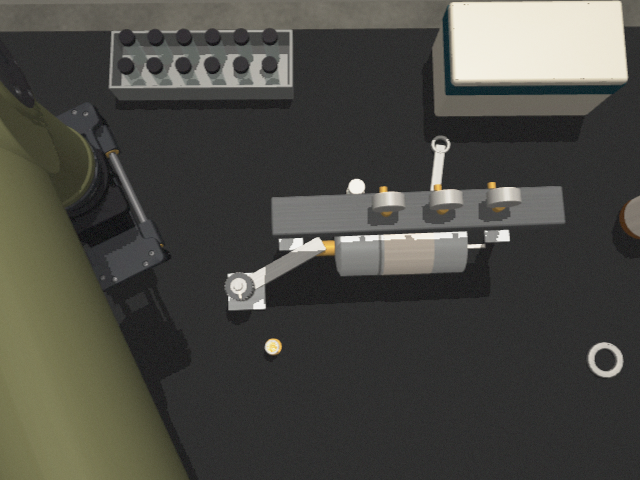

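View pics/side2.png

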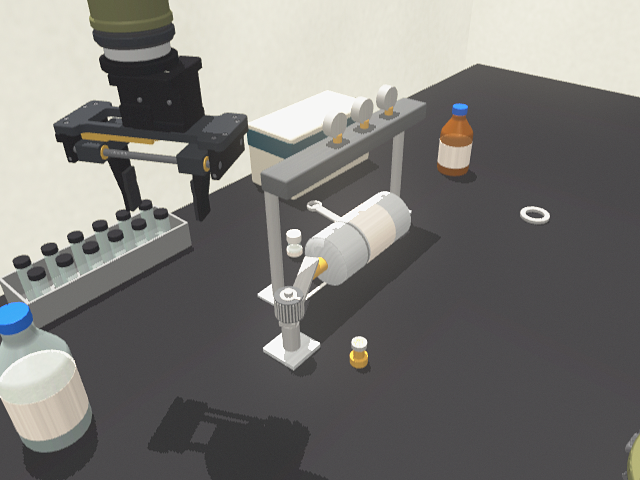

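Both views show the canister on its line (336–467, 233–275 in the top view), the keeper over the neck at (325,247), everything else where it was, and the arm clear. Handing in.

```bash
python3 -c "
from cell import env;print(env.sign_off())"
```

```text
the job is handed in; nothing more can be done
None
```

I rolled the canister to within about 0.5 mm of the tape line and released it, then turned the nut clockwise until it stopped tight, closing the keeper bar over the neck; nothing else on the bench moved, and I handed the job in at about 40 s.

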